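# Tip the rubber rollers out of a rocker hopper

## Robot

A 6-joint arm with a two-finger parallel gripper is mounted at the origin on the work surface. World frame = base frame: x ahead of the robot, y to its left, z up, the work surface at z = 0. Lengths are in m, angles in rad, forces in N, time in s.
With the tool pointing down it reaches from about 0.375 to 0.75 m from the base axis. Payload 9 kg.
Tool frame: the origin (TCP) lies at the centre of the arm's flange, where the gripper is bolted on; the fingertips stand 173 mm ahead of it and the grasp point (between the pads) lies 155 mm ahead of it (tips_ahead is the distance from the TCP to the fingertips, in m); y points along the fingers, z is the direction in which the jaws open and shut, and the axes are right-handed (so a half turn about y gives the same grasp; the last joint's range is limited). The gripper opens to 85 mm and grips with 20 to 120 N. Pads are 22 mm wide; open, the fingers measure 114 mm over their backs; the gripper's body (76 mm by 85 mm) begins 54 mm behind the grasp point. The pads swing forward as they close: fully open they stand 13 mm farther back than shut.
Start: joints at [-1.424, 0.104, 0.097, 1.564, 0, 1.353], TCP at [0.214, -0.561, 0.405] pointing down, gripper open.
Joint ranges: [-2.99, 2.99], [-0.84, 1.86], [-1.1, 1.16], [-1.84, 2.11], [-1.51, 1.56], [-3.14, 3.14]. Speed limits (rad/s): [2.22, 2.22, 2.57, 3.14, 3.14, 3.14].

## Interface

Orientations are given as a unit quaternion [w, x, y, z].
In Python, from bench import * gives the robot as it stands.
- The arm moves only by the tool drive_tool, never from a script. Its argument "moves" is one flat list of numbers, 5 for each row, row after row: the opening, from 0 (shut) to 1 (fully open), then the shift along the world's x, y, z in units of 500 mm (1.0 is 500 mm), then the turn about the world's z in units of 90 degrees (1.0 is 90 degrees). A call has 1 to 8 rows; each row is the pose to reach, as a shift and turn from the pose commanded when the call began; what a row does not reach only later rows make up. A row lasts 1/12 s, in which the tool goes at most 41.7 mm and 7.16 degrees, less where a joint would pass 70% of its speed; a pose out of reach is approached as far as the arm can. A call with a number of a shift or a turn outside -1 to 1 is refused whole. A call with a gripper value outside its range is refused whole. The fingers move at their own pace and stop on an object; the grip force is fixed at half the most. Time passes only in rows, so rows that repeat a pose let the fingers close. It gives the time, the measured TCP pose, the force and the opening at its end, in the units of the state.
- read_state(): the state, without advancing time (a new reading comes with each control period).
- camera(name): name is "scene" or "top"; returns (picture, depth): 400x640x3 uint8, red, green, blue; 400x640 float32, m along the optical axis (not along the pixel's ray), 0 where there is no reading.
- camera_params(name): a dict with "K" (3x3 intrinsics, pixels), "world_from_camera" (4x4, takes a point from camera to world coordinates). Camera axes: x right, y up, looking along -z (the intrinsics and any distortion apply to the point x, -y, -z); pixel columns grow to the right and rows downward; lengths in m; the calibration is good to about 2 mm. A picture is of the moment at which its call begins. camera_params takes no time and is no camera call.
- hand_in(): hands the job in, once; it reports no verdict.
The state is a dict: "time": time; "joints": joint angles; "qd": joint speeds; "joint_efforts": joint torques, N m; "ee_pos": TCP position; "tool_rot": TCP orientation; "wrist_force": force on the tool from outside, world axes, zero at the start; "moment": the same for the moment, N m; "opening": opening from 0.0 (shut) to 1.0 (fully open).
Only numpy, scipy, OpenCV 4.12 (cv2) and the standard library are available. Lean on these libraries where they do the work, as an engineer would, in place of code of your own. Each camera call takes 0.05 s, during which the arm holds its last target. There are 200 camera calls.

## Task

Two rocker hoppers stand side by side: one holds four small rubber rollers, the other star knobs. Slide the steel tray in front of the roller hopper, close up under where its lip will pour, then pull the bin forward by its handle to its stop so that all the rollers end up in the tray, and swing the bin fully back upright. Leave the tray in front of that hopper, and leave the other hopper and the things standing about alone.

Things in the scene. Friction and masses are not known exactly. Their poses are not given: they have to be found in the camera images.
- hopper_r: fixed stand of the hopper that holds the rollers: two aluminium cheeks (10 mm thick, 133 mm tall, 136 mm over both, from x = -18 to +70 mm) on a base plate. Origin on the table right under the bin's pivot axis, midway between the cheeks; own +x points to the hopper's back (away from the robot at yaw 0), the pivot axis runs along y, 110 mm above the table
- bin_r (a joint): angle of that hopper's bin about the pivot, rad: 0 upright (rear stop), grows as its top tips forward (to the stand's -x), forward stop at 2.0. Stiff: it stays where it is left and takes 2 to 5 N at the handle. Upright, the pivot is the bin's lower front edge
- bin_r_lip (a point): middle of the bin's pouring lip (top of its front wall, which leans 15 deg forward). The bin is a grey open-topped box 70 mm deep, 100 wide, 60 high, walls 4 mm, underside 110 mm above the table when upright. At the stop the lip is 48 mm in front of the pivot axis and 70 mm above the table
- bin_r_handle (a point): middle of that bin's handle: round steel bar 12 mm thick along the stand's y, 78 mm free between its arms, 28 mm or more free around it. Upright it is 98 mm behind the pivot axis and 198 mm above the table; it swings on a 132 mm circle about the axis; at the stop it is 121 mm in front of the axis, 162 mm above the table
- hopper_k: the stand of the other hopper, of the same build and size, that holds two black star knobs (36 mm across, 24 mm tall); origin and axes as for the roller hopper. Which hopper stands left or right changes
- bin_k (a joint): angle of that other hopper's bin, 0 upright; leave it
- tray: loose open steel tray, 110 mm (x) by 150 (y), 42 tall, walls 5, about 0.4 kg; origin under its centre. A black grip lug sticks out of the middle of its -x side (towards the robot at yaw 0). It starts left or right of the hoppers. Square to the stand, its centre 85 mm in front of the pivot axis (12 mm clear of the cheeks), it catches all the rollers
- tray_lug (a point): point to grip on the tray's lug, 30 mm above the table, 73 mm from the tray's centre along its -x. The lug is 16 mm wide (y), stands 33 mm out of the wall, and is solid from 1 to 41 mm above the table
- roller1: cream rubber roller 1 of 4: cylinder 22 mm diameter, 34 mm long (40 over its steel ends), along its own y, 45 g nominal; origin at its centre. Starts lying in the roller hopper's bin
- roller2: cream rubber roller 2 of 4: cylinder 22 mm diameter, 34 mm long (40 over its steel ends), along its own y, 45 g nominal; origin at its centre. Starts lying in the roller hopper's bin
- roller3: cream rubber roller 3 of 4: cylinder 22 mm diameter, 34 mm long (40 over its steel ends), along its own y, 45 g nominal; origin at its centre. Starts lying in the roller hopper's bin
- roller4: cream rubber roller 4 of 4: cylinder 22 mm diameter, 34 mm long (40 over its steel ends), along its own y, 45 g nominal; origin at its centre. Starts lying in the roller hopper's bin
- film_spool: bystander: white film spool 100 mm diameter, 45 mm tall, lying flat on the other side from the tray; origin under its centre
- bottle: bystander: white plastic bottle 60 mm diameter, 150 mm tall; origin under its centre
- gauge: bystander: dial gauge on a 60 x 70 mm foot, 133 mm tall; origin under its foot
Not all that is in view belongs to the job. Leave any pink look-alike of the roller3 alone. Leave any green look-alike of the hopper_k alone.

How it is judged:
By the outcome, as a careful person would: the job done as asked, in the order asked, and still so for the second after the job is handed in, with the robot touching nothing.
It also fails if it takes over 72 s, if anything falls off the work surface, if the arm or the gripper's body presses on something with over 40 N, if the wrist force passes 120 N, or if a joint passes its speed limit or range.

## Working session

There is one attempt and no reset: what is moved stays moved. The work goes in short steps, Python scripts to look and compute and a tool call to move; the robot and the scene stay as the last step left them, time stands still between calls to the robot, and variables do not carry over. Pictures are saved under pics/ and viewed, about 8 in all and at most 12, crops included, and the job is handed in when it is done.

Besides the shell and the picture viewer there is one more tool, called after ">>>" by a JSON object that holds its "fn" and its "kwargs", one argument or row to a line. drive_tool: Moves the arm, as the interface text tells. Shifts and turns lie within -1 to 1; 1 stands for 500 mm of shift or 90 degrees of turn. Its arguments: {"type":"object","properties":{"moves":{"type":"array"}},"required":["moves"]}

```bash
ls; mkdir -p pics; python3 - <<'E'
from bench import *
import cv2,numpy as np
for n in("scene","top"):
    p,d=camera(n); cv2.imwrite(f"pics/{n}0.png",p[:,:,::-1]); np.save(f"pics/{n}0.npy",d)
    c=camera_params(n); print(n,c)
print(read_state())
E
```

```text
pics
scene {'K': array([[408.10438129,   0.        , 322.60206217],
       [  0.        , 408.10438129, 200.90649688],
       [  0.        ,   0.        ,   1.        ]]), 'world_from_camera': array([[-0.3338497 , -0.63193999,  0.69942564,  1.25787684],
       [ 0.94260699, -0.22856077,  0.2434174 ,  0.25467882],
       [ 0.00603608,  0.74054832,  0.671976  ,  0.83052123],
       [ 0.        ,  0.        ,  0.        ,  1.        ]])}
top {'K': array([[411.55663451,   0.        , 322.53501731],
       [  0.        , 411.55663451, 211.68713543],
       [  0.        ,   0.        ,   1.        ]]), 'world_from_camera': array([[-0.02246773,  0.98206297, -0.18720983,  0.34691664],
       [-0.99955789, -0.01841857,  0.02334065,  0.02199139],
       [ 0.01947385,  0.18765147,  0.98204261,  1.08469992],
       [ 0.        ,  0.        ,  0.        ,  1.        ]])}
{'time': 0.1, 'joints': array([-1.42369914e+00,  1.04623767e-01,  9.65493785e-02,  1.56390665e+00,
       -9.18201924e-06,  1.35309448e+00]), 'qd': array([-0.00146717, -0.00070962,  0.00032383, -0.00141868, -0.00135333,
        0.00187303]), 'joint_efforts': array([ 6.82932805e-03, -5.58210576e+01,  5.04716849e+01,  1.32263917e-02,
       -2.17106940e-04,  3.33239313e-06]), 'ee_pos': array([ 0.21404881, -0.56041443,  0.40401052]), 'tool_rot': array([ 0.12827348, -0.1282504 ,  0.69579537, -0.69495795]), 'wrist_force': array([ 0.38288783,  0.01795206, -0.0545376 ]), 'moment': array([ 0.00795069,  0.00271889, -0.02546526]), 'opening': 1.0025522219971292}
```

View pics/scene0.png

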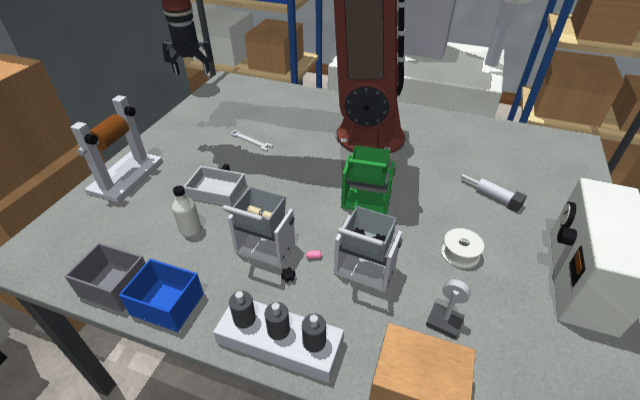

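View pics/top0.png

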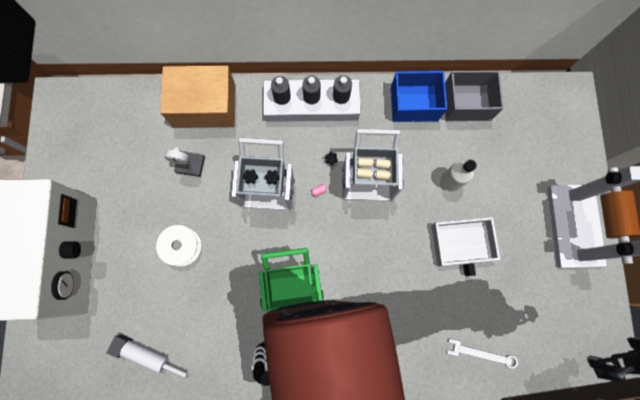

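The roller hopper is the grey one at top px (374,170), which holds four cream rollers. The knob hopper is at (262,178) with two black knobs. The green look-alike is at (290,285) and the pink roller at (319,189), both to be left alone. The tray is at (466,243) with its lug at (469,269).

```bash
cat > h.py <<'E'
import numpy as np,cv2
from bench import *
def cloud(n,d):
    c=camera_params(n);K=c["K"];T=c["world_from_camera"]
    v,u=np.mgrid[:d.shape[0],:d.shape[1]]
    P=np.stack([(u-K[0,2])/K[0,0]*d,-(v-K[1,2])/K[1,1]*d,-d],-1)
    return P@T[:3,:3].T+T[:3,3]
def box(W,m): # min-area rect of world xy of masked points
    r=cv2.minAreaRect((W[m][:,:2]*1000).astype(np.float32)); return r,m.sum()
def med(W,m): return np.median(W[m],0).round(4)
E
python3 - <<'E'
from h import *
d=np.load("pics/top0.npy");W=cloud("top",d)
ds=np.load("pics/scene0.npy");S=cloud("scene",ds)
v,u=np.mgrid[:400,:640]
im=cv2.imread("pics/top0.png").astype(int)
def roi(a,b,c,e): return (u>=a)&(u<b)&(v>=c)&(v<e)&(d>0)
print("table z",med(W,roi(400,430,200,230)),med(S,(u>120)&(u<150)&(v>170)&(v<190)))
t=roi(425,505,212,280)
print("tray rim",box(W,t&(W[...,2]>.034)&(W[...,2]<.05)&(im.sum(-1)>250)))
lug=t&(im.sum(-1)<120)&(W[...,2]>.02);print("lug",med(W,lug),box(W,lug))
for nm,(a,b,c,e) in {"R":(340,408,122,205),"K":(228,298,132,212)}.items():
    h=roi(a,b,c,e)
    print(nm,"handle z>.185",box(W,h&(W[...,2]>.185)),med(W,h&(W[...,2]>.185)))
    print(nm,"cheeks",box(W,h&(W[...,2]>.122)&(W[...,2]<.14)))
    q=h&(W[...,2]>.1)
    # scene
W_=S.reshape(-1,3)
for nm,y in {"R":-.1,"K":.2}.items(): pass
big=cv2.resize(cv2.imread("pics/top0.png")[115:285,330:510],None,fx=4,fy=4,interpolation=cv2.INTER_CUBIC)[:600]
sc=cv2.resize(cv2.imread("pics/scene0.png")[140:280,170:420],None,fx=3.2,fy=3.2,interpolation=cv2.INTER_CUBIC)
cv2.imwrite("pics/a.png",big)
for (x,y) in [(361,131),(378,132),(396,133),(353,160),(353,185),(396,160),(397,185),(375,150),(374,184),(349,170),(401,170),(347,196),(400,197)]: print((x,y),W[y,x].round(3))
E
```

```text
table z [ 0.5413 -0.2511  0.0011] [ 0.5153 -0.6237  0.0184]
tray rim (((446.892822265625, -373.0328369140625), (142.93600463867188, 151.369384765625), 4.384659767150879), np.int64(512))
lug [ 0.391  -0.3705  0.0389] (((390.5866394042969, -374.7615051269531), (24.388925552368164, 12.348663330078125), 2.898759365081787), np.int64(63))
R handle z>.185 (((693.8575439453125, -128.96253967285156), (101.46102142333984, 24.190135955810547), 87.63613891601562), np.int64(291)) [ 0.6966 -0.1311  0.2031]
R cheeks (((627.143798828125, -125.91746520996094), (145.0500946044922, 88.59661102294922), 86.97473907470703), np.int64(1002))
K handle z>.185 (((673.9671020507812, 137.64923095703125), (101.48619079589844, 24.428102493286133), 86.2623062133789), np.int64(304)) [0.6773 0.1357 0.2033]
K cheeks (((607.9938354492188, 143.6700897216797), (144.4892120361328, 87.2575912475586), 85.90687561035156), np.int64(675))
(361, 131) [ 0.699 -0.09   0.205]
(378, 132) [ 0.697 -0.129  0.204]
(396, 133) [ 0.694 -0.17   0.202]
(353, 160) [ 0.655 -0.077  0.131]
(353, 185) [ 0.624 -0.087  0.009]
(396, 160) [ 0.639 -0.173  0.174]
(397, 185) [ 0.592 -0.182  0.124]
(375, 150) [ 0.668 -0.127  0.163]
(374, 184) [ 0.625 -0.144  0.01 ]
(349, 170) [ 0.629 -0.067  0.133]
(401, 170) [ 0.626 -0.191  0.137]
(347, 196) [ 0.593 -0.07   0.013]
(400, 197) [ 0.59  -0.215  0.   ]
```

View pics/a.png

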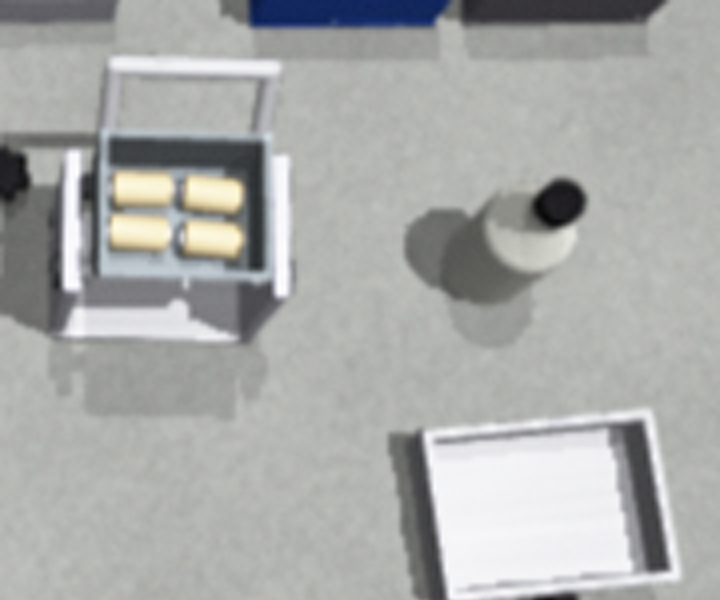

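The enlarged crop confirms it. Four cream rollers lie at crop px (140-215, 185-240) in the grey right-hand hopper, the bar is at (195,65), and the tray is at (550,505), slightly yawed.

```bash
python3 - <<'E'
from h import *
from scipy.spatial.transform import Rotation as R
d=np.load("pics/top0.npy");W=cloud("top",d)
S=cloud("scene",np.load("pics/scene0.npy"))
v,u=np.mgrid[:400,:640]; im=cv2.imread("pics/top0.png").astype(int); ims=cv2.imread("pics/scene0.png").astype(int)
def line(P,ax): # fit x=a*y+b or reverse
    a,b=np.polyfit(P[:,1-ax],P[:,ax],1); return np.degrees(np.arctan(a)),b
for n,C in(("top",W),("scene",S)):
    x,y,z=C[...,0],C[...,1],C[...,2]
    m=(abs(y+.13)<.045)&(abs(x-.697)<.03)&(z>.185)&(z<.215)
    P=C[m]; print(n,"handle",len(P),"tilt(x=a*y) deg",line(P,0)[0],P.mean(0).round(4),P.min(0).round(3),P.max(0).round(3))
    m=(z>.125)&(z<.142)&(x>.56)&(x<.7)&(y>-.22)&(y<-.03)
    for nm,mm in(("L",m&(y>-.08)),("Rr",m&(y<-.17))):
        P=C[mm]; print("  cheek",nm,len(P),line(P,1)[0],P.mean(0).round(4),np.percentile(P,[2,98],axis=0).round(3).tolist())
    m=(z>.036)&(z<.048)&(x>.38)&(x<.55)&(y>-.48)&(y<-.27)
    P=C[m];print("  tray",len(P),cv2.minAreaRect((P[P[:,0]>.41][:,:2]*1000).astype(np.float32)))
    far=P[P[:,0]>.505];print("  far wall",len(far),line(far,0))
    L=P[P[:,0]<.405];print("  lug",L.mean(0) if len(L) else 0, np.percentile(L[:,:2],[3,97],axis=0))
g=(im[...,1]>im[...,2]+40)&(im[...,1]>im[...,0]+40)&(W[...,2]>.02)
print("green",W[g].min(0),W[g].max(0))
Rm=R.from_quat(read_state()["tool_rot"],scalar_first=True).as_matrix();print(Rm.round(3))
E
```

```text
top handle 240 tilt(x=a*y) deg 4.0237112302620925 [ 0.6967 -0.1326  0.2022] [ 0.68  -0.175  0.186] [ 0.705 -0.086  0.209]
  cheek L 176 -3.0169514234007355 [ 0.6299 -0.0652  0.1339] [[0.587, -0.078, 0.128], [0.673, -0.058, 0.138]]
  cheek Rr 184 0.5410326379252284 [ 0.6245 -0.1853  0.1341] [[0.582, -0.194, 0.128], [0.667, -0.171, 0.139]]
  tray 550 ((463.2464904785156, -371.7801208496094), (110.13777160644531, 151.36874389648438), 4.381384372711182)
  far wall 149 (np.float64(-2.8772001927729325), np.float64(0.49590447718827757))
  lug [ 0.39400008 -0.36732633  0.0417403 ] [[ 0.38100634 -0.3835627 ]
 [ 0.40485402 -0.30436067]]
scene handle 195 tilt(x=a*y) deg 2.3711494248163483 [ 0.7    -0.1292  0.2026] [ 0.692 -0.174  0.194] [ 0.706 -0.085  0.207]
  cheek L 223 -2.332324553755684 [ 0.6318 -0.0684  0.1326] [[0.589, -0.08, 0.126], [0.671, -0.059, 0.14]]
  cheek Rr 92 -10.385447752524597 [ 0.6344 -0.1784  0.1335] [[0.591, -0.196, 0.126], [0.668, -0.17, 0.142]]
  tray 414 ((461.53564453125, -373.024658203125), (112.5996322631836, 152.7877197265625), 3.8859682083129883)
  far wall 138 (np.float64(-3.124849501269103), np.float64(0.4931504617810262))
  lug [ 0.39610723 -0.35808793  0.04156545] [[ 0.38403059 -0.3853817 ]
 [ 0.40467812 -0.30553853]]
green [0.30605828 0.0068539  0.03998982] [0.43683968 0.14771379 1.08469992]
[[-0.934 -0.     0.357]
 [-0.357  0.001 -0.934]
 [-0.    -1.    -0.001]]
```

>>> {"fn": "drive_tool", "kwargs": {
  "moves": [1,0.352,0.368,-0.2,0.6,1,0.352,0.368,-0.2,0.6,1,0.352,0.368,-0.2,0.6,1,0.352,0.368,-0.2,0.6,1,0.352,0.368,-0.2,0.6,1,0.352,0.368,-0.2,0.6,1,0.352,0.368,-0.2,0.6,1,0.352,0.368,-0.2,0.6]
}}

```text
time: 0.77
ee_pos: [0.3921, -0.3726, 0.302]
tool_rot: [0.434, -0.433, 0.56, -0.557]
wrist_force: [-0.7, -0.4, -0.5]
opening: 0.999
```

```bash
cat > st.py <<'E'
from bench import *
import numpy as np
from scipy.spatial.transform import Rotation as R
s=read_state();M=R.from_quat(s["tool_rot"],scalar_first=True).as_matrix()
print(round(s["time"],2),"pos",s["ee_pos"].round(4),"jawdeg",np.degrees(np.arctan2(M[1,2],M[0,2])).round(2),"down",M[:,1].round(3),"q",s["joints"].round(2),"F",s["wrist_force"].round(1),"op",round(s["opening"],3))
E
python3 st.py
```

```text
0.77 pos [ 0.3921 -0.3726  0.302 ] jawdeg -14.45 down [-0.001  0.004 -1.   ] q [-1.   -0.07 -0.26  1.38  0.    0.82] F [-0.7 -0.4 -0.5] op 0.999
```

>>> {"fn": "drive_tool", "kwargs": {
  "moves": [1,0,0,0,0.62,1,0,0,0,0.62,1,0,0,0,0.62,1,0,0,0,0.62,1,0,0,0,0.62,1,0,0,0,0.62,1,0,0,0,0.62,1,0,0,0,0.62]
}}

```text
time: 1.43
ee_pos: [0.39, -0.3764, 0.3043]
tool_rot: [0.644, -0.643, 0.293, -0.293]
wrist_force: [-0.0, -0.1, -0.2]
opening: 0.998
```

>>> {"fn": "drive_tool", "kwargs": {
  "moves": [1,0,0,0,0.58,1,0,0,0,0.58,1,0,0,0,0.58,1,0,0,0,0.58,1,0,0,0,0.58,1,0,0,0,0.58,1,0,0,0,0.58,1,0,0,0,0.58]
}}

```text
time: 2.1
ee_pos: [0.39, -0.3764, 0.3043]
tool_rot: [0.707, -0.707, -0.02, 0.021]
wrist_force: [0.1, 1.3, 0.4]
opening: 1.0
```

```bash
python3 st.py
```

```text
2.1 pos [ 0.39   -0.3764  0.3043] jawdeg 93.32 down [-0.     0.001 -1.   ] q [-1.01 -0.07 -0.26  1.38  0.   -1.07] F [0.1 1.3 0.4] op 1.0
```

>>> {"fn": "drive_tool", "kwargs": {
  "moves": [1,0,0,-0.08,0,1,0,0,-0.16,0,1,0,0,-0.232,0,1,0,0,-0.232,0,0,0,0,-0.232,0,0,0,0,-0.232,0,0,0,0,-0.232,0,0,0,0,-0.232,0]
}}

```text
time: 2.77
ee_pos: [0.3907, -0.3776, 0.1914]
tool_rot: [-0.706, 0.708, 0.019, -0.017]
wrist_force: [-0.2, 0.4, -0.0]
opening: 0.46
```

>>> {"fn": "drive_tool", "kwargs": {
  "moves": [0,0,0,0,0,0,0,0,0,0,0,0,0,0,0]
}}

```text
time: 3.02
ee_pos: [0.3904, -0.377, 0.1904]
tool_rot: [-0.706, 0.708, 0.018, -0.018]
wrist_force: [-0.8, 2.3, 8.2]
opening: 0.171
```

```bash
python3 st.py
```

```text
3.02 pos [ 0.3904 -0.377   0.1904] jawdeg 92.92 down [ 0.001 -0.002 -1.   ] q [-1.01  0.01 -0.4   1.17  0.   -1.06] F [-0.8  2.3  8.2] op 0.171
```

>>> {"fn": "drive_tool", "kwargs": {
  "moves": [0,0.01,0.05,0,0,0,0.02,0.1,0,0,0,0.03,0.15,0,-0.01,0,0.04,0.2,0,-0.02,0,0.05,0.25,0,-0.03,0,0.06,0.3,0,-0.04,0,0.07,0.35,0,-0.05,0,0.08,0.4,0,-0.06]
}}

```text
time: 3.68
ee_pos: [0.4308, -0.1764, 0.1904]
tool_rot: [-0.706, 0.708, -0.015, 0.017]
wrist_force: [-0.3, -4.7, 3.9]
opening: 0.176
```

>>> {"fn": "drive_tool", "kwargs": {
  "moves": [0,0.006,0.04,0,-0.006,0,0.01,0.08,0,-0.006,0,0.014,0.12,0,-0.006,0,0.014,0.12,0,-0.006,0,0.014,0.12,0,-0.006]
}}

```text
time: 4.1
ee_pos: [0.4378, -0.1153, 0.1903]
tool_rot: [0.707, -0.706, 0.017, -0.019]
wrist_force: [0.4, 8.3, 10.1]
opening: 0.172
```

```bash
python3 st.py; cat > look.py <<'E'
from h import *; import sys
tag=sys.argv[1]
for n in("top","scene"):
    p,d=camera(n);cv2.imwrite(f"pics/{n}{tag}.png",p[:,:,::-1]);np.save(f"pics/{n}{tag}.npy",d)
a=cv2.imread(f"pics/top{tag}.png")[110:285,300:500];b=cv2.imread(f"pics/scene{tag}.png")[120:280,180:420]
a=cv2.resize(a,(640,560),interpolation=cv2.INTER_CUBIC)[:, :] ;b=cv2.resize(b,(640,427))
a=cv2.resize(a,(400,350));b=cv2.resize(b,(400,267));o=np.zeros((350,800,3),np.uint8);o[:,:400]=a;o[:267,400:]=b
cv2.imwrite(f"pics/both{tag}.png",o)
E
python3 look.py 1; python3 - <<'E'
from h import *
for n in("top","scene"):
    C=cloud(n,np.load(f"pics/{n}1.npy"));x,y,z=C[...,0],C[...,1],C[...,2]
    m=(z>.034)&(z<.05)&(x>.45)&(x<.58)&(y>-.23)&(y<-.02); P=C[m]
    print(n,len(P),cv2.minAreaRect((P[:,:2]*1000).astype(np.float32)))
E
```

```text
4.1 pos [ 0.4378 -0.1153  0.1903] jawdeg 87.12 down [ 0.003  0.001 -1.   ] q [-0.55 -0.29 -0.66  1.19  0.   -0.5 ] F [ 0.4  8.3 10.1] op 0.172
top 207 ((512.2056274414062, -86.95419311523438), (90.11012268066406, 111.00801086425781), 87.37431335449219)
scene 223 ((507.0103759765625, -117.66703796386719), (150.65928649902344, 113.6152114868164), 87.0202865600586)
```

View pics/both1.png

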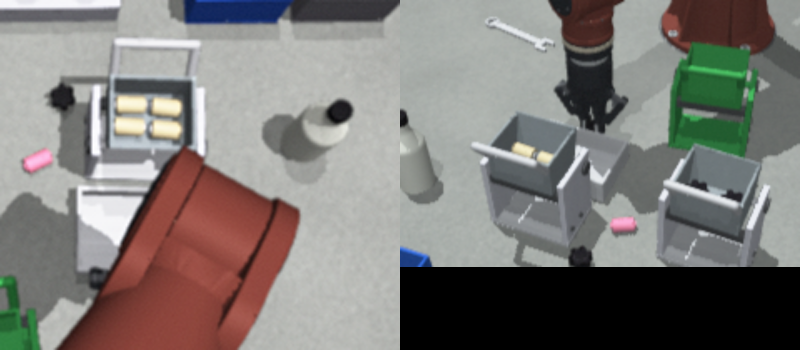

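>>> {"fn": "drive_tool", "kwargs": {
  "moves": [0,0.006,-0.001,0,0,0,0.011,-0.002,0,0,0,0.011,-0.002,0,0,1,0.011,-0.002,0,0,1,0.011,-0.002,0,0,1,0.011,-0.002,0,0,1,0.011,-0.002,0,0,1,0.011,-0.002,0,0]
}}

```text
time: 4.87
ee_pos: [0.4425, -0.1176, 0.1887]
tool_rot: [0.707, -0.707, 0.019, -0.019]
wrist_force: [-0.4, 0.6, -0.2]
opening: 0.871
```

>>> {"fn": "drive_tool", "kwargs": {
  "moves": [1,0,0,0.05,0,1,0,0,0.13,0,1,0,0,0.21,0,1,0,0,0.29,0,1,0,0,0.37,0,1,0,0,0.45,0,1,0,0,0.52,0,1,0,0,0.52,0]
}}

```text
time: 5.53
ee_pos: [0.443, -0.1178, 0.456]
tool_rot: [-0.705, 0.708, -0.016, 0.022]
wrist_force: [0.9, -0.9, -0.3]
opening: 1.003
```

>>> {"fn": "drive_tool", "kwargs": {
  "moves": [0.5,0.1,0,0,-0.5,0.5,0.2,0,0,-0.5,0.5,0.25,0,0,-0.5,0.5,0.25,0,0,-0.5,0.5,0.25,0,0,-0.5,0.5,0.25,0,0,-0.5,0.5,0.25,0,0,-0.5,0.5,0.25,0,0,-0.5]
}}

```text
time: 6.2
ee_pos: [0.5677, -0.1176, 0.4483]
tool_rot: [0.646, -0.646, 0.289, -0.288]
wrist_force: [0.3, 0.6, 0.5]
opening: 0.501
```

>>> {"fn": "drive_tool", "kwargs": {
  "moves": [0.5,0.08,-0.01,0,-0.5,0.5,0.16,-0.02,0,-0.5,0.5,0.24,-0.03,0,-0.5,0.5,0.25,-0.03,0,-0.5,0.5,0.25,-0.03,0,-0.5,0.5,0.25,-0.03,0,-0.5,0.5,0.25,-0.03,0,-0.5,0.5,0.25,-0.03,0,-0.5]
}}

```text
time: 6.87
ee_pos: [0.6927, -0.1326, 0.4483]
tool_rot: [0.486, -0.486, 0.513, -0.513]
wrist_force: [-0.1, -0.3, -0.2]
opening: 0.502
```

```bash
python3 st.py;  python3 look.py 2; python3 - <<'E'
from h import *
for n in("top","scene"):
    C=cloud(n,np.load(f"pics/{n}2.npy"));x,y,z=C[...,0],C[...,1],C[...,2]
    m=(z>.034)&(z<.05)&(x>.45)&(x<.58)&(y>-.23)&(y<-.02); P=C[m]
    print(n,len(P),cv2.minAreaRect((P[:,:2]*1000).astype(np.float32)))
E
```

```text
6.87 pos [ 0.6927 -0.1326  0.4483] jawdeg -3.08 down [-0.  0. -1.] q [-0.37  0.48  0.61  1.71  0.    1.25] F [-0.1 -0.3 -0.2] op 0.502
top 0 ((0.0, 0.0), (0.0, 0.0), 0.0)
scene 218 ((497.6614990234375, -66.72797393798828), (141.57501220703125, 75.69415283203125), 33.24695587158203)
```

View pics/both2.png

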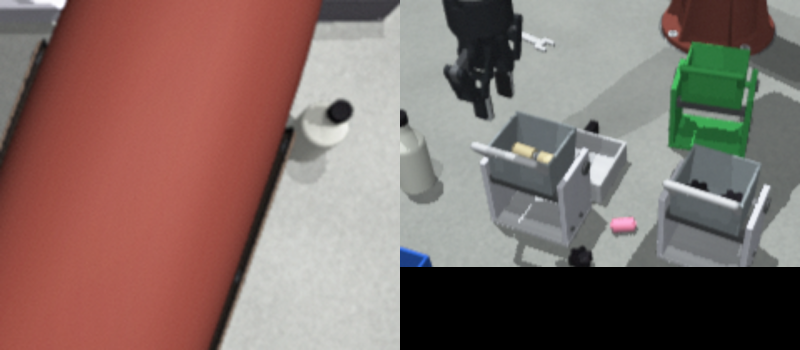

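The tray now sits square in front of the roller hopper. The gripper is above the bar at combined px (495,90), so next I lower it over the bar.

>>> {"fn": "drive_tool", "kwargs": {
  "moves": [0.5,0.012,0.005,0,0,0.5,0.012,0.005,-0.06,0,0.5,0.012,0.005,-0.12,0,0.5,0.012,0.005,-0.16,0,0.5,0.012,0.005,-0.19,0,0.5,0.012,0.005,-0.19,0]
}}

```text
time: 7.47
ee_pos: [0.6976, -0.1297, 0.3494]
tool_rot: [0.486, -0.488, 0.514, -0.511]
wrist_force: [0.2, -0.7, -0.5]
opening: 0.5
```

```bash
python3 st.py;  python3 - <<'E'
from h import *
p,d=camera("scene");np.save("pics/scene3.npy",d)
cv2.imwrite("pics/s3.png",cv2.resize(p[100:260,190:330,::-1],None,fx=3.7,fy=3.7,interpolation=cv2.INTER_CUBIC))
E
```

```text
7.47 pos [ 0.6976 -0.1297  0.3494] jawdeg -2.88 down [-0.005  0.002 -1.   ] q [-0.37  0.45  0.4   1.53  0.    1.25] F [ 0.2 -0.7 -0.5] op 0.5
```

View pics/s3.png

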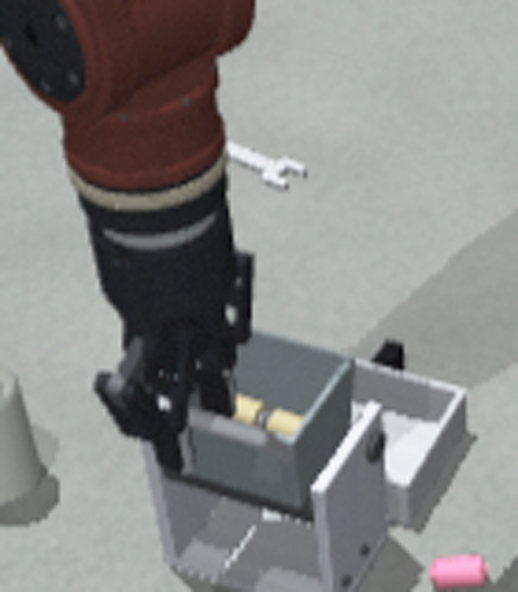

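The fingers straddle the bar: one shows behind it at (170,440), the other in front at (215,390). I'll close loosely and start the pull.

>>> {"fn": "drive_tool", "kwargs": {
  "moves": [0.22,0,0,0,0,0.22,0,0,0,0,0.22,0,0,0,0,0.22,0,0,0,0]
}}

```text
time: 7.85
ee_pos: [0.6988, -0.1301, 0.3551]
tool_rot: [-0.487, 0.486, -0.512, 0.514]
wrist_force: [0.9, 0.2, 0.5]
opening: 0.22
```

>>> {"fn": "drive_tool", "kwargs": {
  "moves": [0.22,-0.017,0.001,0.016,0,0.22,-0.034,0.002,0.032,0,0.22,-0.053,0.003,0.046,0,0.22,-0.072,0.004,0.057,0,0.22,-0.093,0.005,0.067,0,0.22,-0.114,0.006,0.075,0]
}}

```text
time: 8.35
ee_pos: [0.642, -0.1272, 0.3938]
tool_rot: [-0.488, 0.486, -0.511, 0.515]
wrist_force: [4.1, 0.5, 3.1]
opening: 0.224
```

```bash
python3 st.py; cat > ang.py <<'E'
from h import *; import sys
# bin angle from bar points in the scene cloud (stand frame)
p,d=camera("scene");S=cloud("scene",d);cv2.imwrite("pics/x.png",p[:,:,::-1])
c,s=np.cos(np.radians(-3)),np.sin(np.radians(-3));x=S[...,0]-.602;y=S[...,1]+.125
X=c*x+s*y;Y=-s*x+c*y;Z=S[...,2]-.11;r=np.hypot(X,Z)
g=p.astype(int); grey=(g.max(-1)-g.min(-1)<40)&(g.sum(-1)>200)
m=(abs(r-.133)<.012)&(abs(Y)<.05)&(abs(Y)>.016)&(Z>.035)&grey
a=np.degrees(np.arctan2(Z,X))[m];print(m.sum(),"bar phi",np.percentile(a,[10,50,90]).round(1),"theta",np.radians(np.median(a)-42).round(2))
E
python3 ang.py
```

```text
8.35 pos [ 0.642  -0.1272  0.3938] jawdeg -3.01 down [ 0.005 -0.002 -1.   ] q [-0.4   0.27  0.26  1.56  0.    1.23] F [4.1 0.5 3.1] op 0.224
132 bar phi [67.6 69.1 71.7] theta 0.47
```

>>> {"fn": "drive_tool", "kwargs": {
  "moves": [0.22,-0.022,0.001,0.006,0,0.22,-0.045,0.002,0.01,0,0.22,-0.068,0.004,0.012,0,0.22,-0.09,0.005,0.013,0,0.22,-0.113,0.006,0.011,0,0.22,-0.136,0.007,0.007,0,0.22,-0.158,0.008,0.001,0,0.22,-0.18,0.009,-0.006,0]
}}

```text
time: 9.07
ee_pos: [0.5515, -0.1226, 0.3889]
tool_rot: [-0.487, 0.486, -0.512, 0.514]
wrist_force: [1.1, -0.6, 1.1]
opening: 0.221
```

```bash
python3 st.py; python3 ang.py
```

```text
9.07 pos [ 0.5515 -0.1226  0.3889] jawdeg -3.03 down [ 0.002 -0.001 -1.   ] q [-0.45 -0.01 -0.05  1.53  0.    1.17] F [ 1.1 -0.6  1.1] op 0.221
135 bar phi [107.5 108.7 110.5] theta 1.16
```

>>> {"fn": "drive_tool", "kwargs": {
  "moves": [0.22,-0.021,0.001,-0.01,0,0.22,-0.041,0.002,-0.021,0,0.22,-0.06,0.003,-0.034,0,0.22,-0.078,0.004,-0.048,0,0.22,-0.094,0.005,-0.065,0,0.22,-0.109,0.006,-0.082,0,0.22,-0.122,0.006,-0.101,0,0.22,-0.134,0.007,-0.121,0]
}}

```text
time: 9.78
ee_pos: [0.4847, -0.1192, 0.328]
tool_rot: [-0.487, 0.486, -0.513, 0.513]
wrist_force: [1.0, -0.3, -0.5]
opening: 0.217
```

```bash
python3 st.py; python3 ang.py
```

```text
9.78 pos [ 0.4847 -0.1192  0.328 ] jawdeg -3.04 down [ 0.001 -0.    -1.   ] q [-0.5  -0.21 -0.34  1.43  0.    1.12] F [ 1.  -0.3 -0.5] op 0.217
91 bar phi [144.8 146.1 148. ] theta 1.82
```

>>> {"fn": "drive_tool", "kwargs": {
  "moves": [0.22,-0.006,0,-0.01,0,0.22,-0.012,0.001,-0.02,0,0.22,-0.017,0.001,-0.024,0,0.22,-0.021,0.001,-0.026,0,0.22,-0.021,0.001,-0.026,0]
}}

```text
time: 10.25
ee_pos: [0.4759, -0.1188, 0.3149]
tool_rot: [-0.489, 0.485, -0.511, 0.515]
wrist_force: [19.4, -0.3, -12.7]
opening: 0.223
```

```bash
python3 st.py; python3 ang.py
```

```text
10.25 pos [ 0.4759 -0.1188  0.3149] jawdeg -3.01 down [ 0.007 -0.    -1.   ] q [-0.51 -0.24 -0.39  1.41  0.    1.11] F [ 19.4  -0.3 -12.7] op 0.223
91 bar phi [151.4 152.9 154.7] theta 1.93
```

>>> {"fn": "drive_tool", "kwargs": {
  "moves": [0.22,-0.004,0,-0.006,0,0.22,-0.008,0,-0.01,0,0.22,-0.008,0,-0.01,0]
}}

```text
time: 10.55
ee_pos: [0.4734, -0.1188, 0.3119]
tool_rot: [-0.49, 0.484, -0.509, 0.516]
wrist_force: [29.2, 3.7, -5.6]
opening: 0.221
```

```bash
python3 st.py; python3 ang.py; python3 - <<'E'
from h import *
p=cv2.imread("pics/x.png")[110:270,190:370]
cv2.imwrite("pics/s4.png",cv2.resize(p,None,fx=3.7,fy=3.7,interpolation=cv2.INTER_CUBIC))
E
```

```text
10.55 pos [ 0.4734 -0.1188  0.3119] jawdeg -2.96 down [ 0.014 -0.    -1.   ] q [-0.52 -0.25 -0.41  1.4   0.01  1.11] F [29.2  3.7 -5.6] op 0.221
88 bar phi [152.7 154.3 155.8] theta 1.96
```

View pics/s4.png

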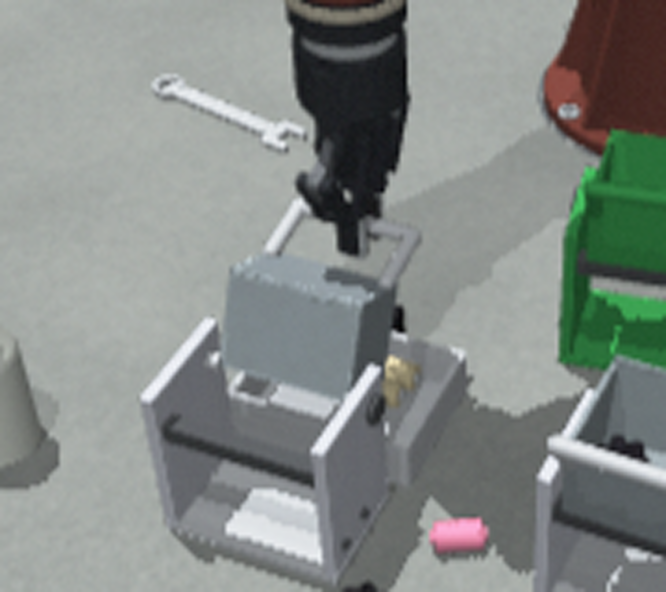

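>>> {"fn": "drive_tool", "kwargs": {
  "moves": [0,0.006,0,0,0,0,0.006,0,0,0,0,0.006,0,0,0,0,0.006,0,-0.008,0,0,0.006,0,-0.014,0,0,0.006,0,-0.014,0]
}}

```text
time: 11.1
ee_pos: [0.4767, -0.1187, 0.3117]
tool_rot: [-0.491, 0.483, -0.507, 0.518]
wrist_force: [8.2, 13.4, 48.7]
opening: 0.122
```

```bash
python3 st.py; python3 ang.py
```

```text
11.1 pos [ 0.4767 -0.1187  0.3117] jawdeg -2.91 down [ 0.017 -0.003 -1.   ] q [-0.51 -0.24 -0.4   1.39  0.01  1.11] F [ 8.2 13.4 48.7] op 0.122
88 bar phi [152.8 154.3 155.8] theta 1.96
```

The forward stop is reached: about 49 N of downward push gave no further rotation, and the rollers show in the tray at crop px (400,380). Now I swing the bin back.

>>> {"fn": "drive_tool", "kwargs": {
  "moves": [0.22,0.007,0,0.014,0,0.22,0.014,0,0.031,0,0.22,0.028,-0.001,0.058,0,0.22,0.04,-0.001,0.077,0,0.22,0.054,-0.002,0.095,0,0.22,0.07,-0.003,0.112,0,0.22,0.086,-0.004,0.128,0,0.22,0.105,-0.005,0.142,0]
}}

```text
time: 11.82
ee_pos: [0.5235, -0.1206, 0.3751]
tool_rot: [0.484, -0.489, 0.515, -0.511]
wrist_force: [-13.1, 1.9, 9.0]
opening: 0.22
```

```bash
python3 st.py; python3 ang.py; python3 -c "
import numpy as np
f=lambda p:np.array([97.9-131.7*np.cos(np.radians(p)),131.7*np.sin(np.radians(p))-88])
for a,l in((125,range(118,61,-7)),(69,range(62,35,-6))):
  for p in l:
    s,h=f(p)-f(a);print(a,p,(-s*.9986/500).round(3),(s*.0523/500).round(3),(h/500).round(3))"
```

```text
11.82 pos [ 0.5235 -0.1206  0.3751] jawdeg -3.07 down [-0.008  0.    -1.   ] q [-0.47 -0.09 -0.15  1.52 -0.    1.16] F [-13.1   1.9   9. ] op 0.22
116 bar phi [125.5 126.7 128.2] theta 1.48
125 118 0.027 -0.001 0.017
125 111 0.057 -0.003 0.03
125 104 0.087 -0.005 0.04
125 97 0.119 -0.006 0.046
125 90 0.151 -0.008 0.048
125 83 0.183 -0.01 0.046
125 76 0.215 -0.011 0.04
125 69 0.245 -0.013 0.03
125 62 0.274 -0.014 0.017
69 62 0.029 -0.002 -0.013
69 56 0.053 -0.003 -0.028
69 50 0.075 -0.004 -0.044
69 44 0.095 -0.005 -0.063
69 38 0.113 -0.006 -0.084
```

>>> {"fn": "drive_tool", "kwargs": {
  "moves": [0.22,0.027,-0.001,0.017,0,0.22,0.057,-0.003,0.03,0,0.22,0.087,-0.005,0.04,0,0.22,0.119,-0.006,0.046,0,0.22,0.151,-0.008,0.048,0,0.22,0.183,-0.01,0.046,0,0.22,0.215,-0.011,0.04,0,0.22,0.245,-0.013,0.03,0]
}}

```text
time: 12.53
ee_pos: [0.6489, -0.1276, 0.3886]
tool_rot: [0.486, -0.487, 0.513, -0.513]
wrist_force: [-2.2, -0.8, 0.5]
opening: 0.221
```

>>> {"fn": "drive_tool", "kwargs": {
  "moves": [0.22,0.029,-0.002,-0.013,0,0.22,0.053,-0.003,-0.028,0,0.22,0.075,-0.004,-0.044,0,0.22,0.095,-0.005,-0.063,0,0.22,0.1,-0.005,-0.068,0,0.22,0.103,-0.005,-0.07,0,0.22,0.103,-0.005,-0.07,0]
}}

```text
time: 13.12
ee_pos: [0.6993, -0.13, 0.3531]
tool_rot: [0.486, -0.487, 0.514, -0.513]
wrist_force: [-1.4, 0.5, 0.2]
opening: 0.221
```

```bash
python3 st.py; python3 ang.py
```

```text
13.12 pos [ 0.6993 -0.13    0.3531] jawdeg -3.04 down [-0.002  0.    -1.   ] q [-0.37  0.45  0.41  1.53 -0.    1.26] F [-1.4  0.5  0.2] op 0.221
86 bar phi [42.7 44.8 46.8] theta 0.05
```

>>> {"fn": "drive_tool", "kwargs": {
  "moves": [0.22,0.004,0,-0.004,0,0.22,0.009,0,-0.006,0,0.22,0.013,0,-0.008,0,0.22,0.013,0,-0.008,0]
}}

```text
time: 13.5
ee_pos: [0.7033, -0.13, 0.3519]
tool_rot: [0.484, -0.489, 0.515, -0.512]
wrist_force: [-29.6, 2.2, 16.9]
opening: 0.215
```

```bash
python3 st.py; python3 ang.py
```

```text
13.5 pos [ 0.7033 -0.13    0.3519] jawdeg -3.08 down [-0.007 -0.001 -1.   ] q [-0.36  0.47  0.43  1.54 -0.    1.26] F [-29.6   2.2  16.9] op 0.215
87 bar phi [41.2 43.3 45.2] theta 0.02
```

>>> {"fn": "drive_tool", "kwargs": {
  "moves": [0.22,0.006,0,-0.003,0,0.22,0.006,0,-0.003,0]
}}

```text
time: 13.72
ee_pos: [0.7045, -0.1299, 0.3516]
tool_rot: [0.483, -0.49, 0.516, -0.511]
wrist_force: [-48.0, 2.1, 29.8]
opening: 0.224
```

```bash
python3 st.py; python3 ang.py
```

```text
13.72 pos [ 0.7045 -0.1299  0.3516] jawdeg -3.1 down [-0.012 -0.001 -1.   ] q [-0.36  0.48  0.44  1.54 -0.01  1.26] F [-48.    2.1  29.8] op 0.224
87 bar phi [41.2 43.3 45.2] theta 0.02
```

At the rear stop: the force rises with no further rotation. Now I back off, open, lift and clear the view.

>>> {"fn": "drive_tool", "kwargs": {
  "moves": [0.22,-0.018,0,0.006,0,0.22,-0.018,0,0.006,0,0.5,-0.018,0,0.006,0,0.5,-0.018,0,0.006,0,0.5,-0.018,0,0.006,0,0.5,-0.018,0,0.06,0,0.5,-0.018,0,0.14,0,0.5,-0.018,0,0.21,0]
}}

```text
time: 14.43
ee_pos: [0.6999, -0.1298, 0.4539]
tool_rot: [0.486, -0.487, 0.513, -0.513]
wrist_force: [2.1, -0.4, 0.0]
opening: 0.496
```

>>> {"fn": "drive_tool", "kwargs": {
  "moves": [0.5,0,-0.08,0.03,0,0.5,0,-0.16,0.03,0,0.5,-0.04,-0.24,0.03,0,0.5,-0.08,-0.32,0.03,0,0.5,-0.14,-0.4,0.03,0,0.5,-0.2,-0.48,0.03,0,0.5,-0.26,-0.54,0.03,0,0.5,-0.3,-0.6,0.03,0]
}}

```text
time: 15.1
ee_pos: [0.5593, -0.4173, 0.4681]
tool_rot: [-0.487, 0.487, -0.513, 0.513]
wrist_force: [0.9, -0.4, -0.1]
opening: 0.5
```

>>> {"fn": "drive_tool", "kwargs": {
  "moves": [0.5,-0.06,-0.06,0,0,0.5,-0.12,-0.12,0,0,0.5,-0.18,-0.18,0,0,0.5,-0.24,-0.24,0,0,0.5,-0.24,-0.24,0,0,0.5,-0.24,-0.24,0,0]
}}

```text
time: 15.6
ee_pos: [0.4387, -0.5381, 0.4676]
tool_rot: [0.486, -0.486, 0.514, -0.514]
wrist_force: [1.1, 1.1, 0.0]
opening: 0.501
```

```bash
python3 st.py; python3 ang.py; python3 look.py 5; python3 - <<'E'
from h import *
for t in "05":
  C=cloud("top",np.load(f"pics/top{t}.npy"));x,y,z=C[...,0],C[...,1],C[...,2]
  P=C[(abs(y+.13)<.045)&(abs(x-.697)<.03)&(z>.185)&(z<.215)];print(t,"handle",P.mean(0).round(4))
m=(z>.034)&(z<.05)&(x>.455)&(x<.58)&(y>-.23)&(y<-.02);P=C[m];print("tray",cv2.minAreaRect((P[:,:2]*1000).astype(np.float32)))
E
```

```text
15.6 pos [ 0.4387 -0.5381  0.4676] jawdeg -3.26 down [-0.  0. -1.] q [-1.07  0.45  0.62  1.74 -0.    0.55] F [1.1 1.1 0. ] op 0.501
158 bar phi [41.1 43.4 45.2] theta 0.02
0 handle [ 0.6967 -0.1326  0.2022]
5 handle [ 0.6968 -0.1323  0.2022]
tray ((512.2164306640625, -119.57270050048828), (150.18824768066406, 115.075927734375), 87.48139953613281)
```

View pics/both5.png

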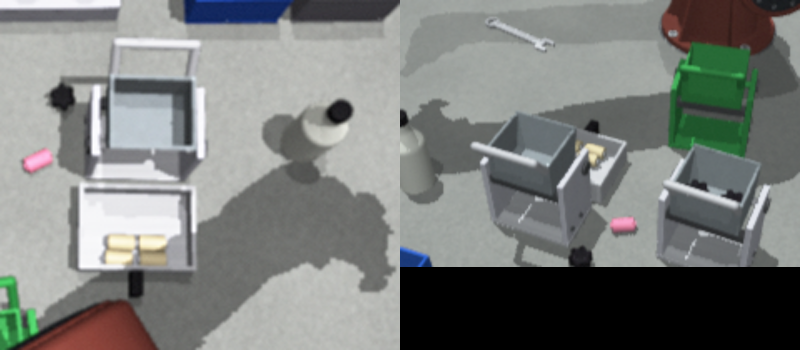

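The bin at left px (152,113) is empty and upright. All four rollers are in the tray at (105-165, 235-262), and nothing else has moved. Handing in.

```bash
python3 -c "
from bench import *
print(hand_in())"
```

```text
the job is handed in; nothing more can be done
None
```

The job is done and handed in at about 16 s of the 72 s allowed. I slid the tray by its lug to about 85–88 mm in front of the roller hopper's pivot. Then I pulled the bin to its forward stop and swung it back to its rear stop. At both stops a push of about 50 N gave no further rotation.

- **Rollers and bin:** The last picture shows the bin empty and all four rollers in the tray. The handle is back within 0.3 mm of where it started.
- **Other things:** In the final crops the knob hopper, green look-alike, pink roller and bottle look unmoved. The film spool and gauge were outside those crops, but the arm never went near them.
- **Disagreements:** The scene camera's bar angle read 1.96 rad at the forward stop and 0.02 rad upright, against nominal 2.0 and 0. I put this down to measurement bias, since the force showed the bin was on its stops. The two cameras also differed by a few millimetres on the tray's distance from the hopper.

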